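# Find the rotor's heavy side on the balancing jig

### The job

The closed grey rotor drum in the hand-cranked balancing jig has a hidden heavy side, and the jig's drag keeps it from swinging down by itself. Crank it by its black grip at least one whole turn, all in one direction, feeling where it pulls, then bring the heavy side straight down and finish there with the gripper still closed on the crank's grip, holding it still. Leave the loose things on the bench where they are.

Things in the scene. Friction and masses are not known exactly. Their poses are not given: they have to be found in the camera images.
- jig: balancing jig bolted to the bench, origin under its middle: base plate 150 x 150 x 14 mm, two aluminium bearing stands 34 mm wide, tops 13 mm above the shaft's axis. Its y axis lies along the level shaft, the crank at its -y end, overhanging the base plate; z is up. The bench is clear under the crank.
- shaft_end (a point): fixed point on the shaft's axis, 115 mm above the bench, 132 mm from the jig's middle towards its -y: the centre of the circle in which the grip travels. Axes as the jig's.
- crank_grip (a point): middle of the crank's black grip, a round bar 14 mm thick, 60 mm long, parallel to the shaft, starting 2 mm from the crank arm. It runs on a 38 mm radius about shaft_end, in an upright plane. It is a sleeve turning freely on its pin: hold it tightly from above, gripper always pointing down, all the way round. This point's axes turn with the crank, z points from shaft to grip.
- rotor (a joint): angle of crank and drum together (rad): 0 with the grip straight above the shaft, growing as it goes from there towards the jig's +x; counts on past full turns, no stops. Starts within 0.7 of 0. Dry bearing drag of 0.30 N m, a little more than the lump's pull, holds it wherever it is left. Turning takes about 2 to 14 N at the grip: least where the lump is sinking, most where it is rising.
- drum (a point): centre of the closed rotor drum, 120 mm in diameter, 44 mm wide, the same all round, fixed to the shaft and turning with the crank (this point's axes too). Inside is a lump of 0.45 to 0.65 kg, 36 mm off the axis, at an unknown angle from the crank, any way round, pulling with up to 0.16 to 0.23 N m. The crank itself weighs almost nothing.
- driver: screwdriver, 170 mm, lying by the far edge of the jig; leave it
- putty: small white jar, 42 mm wide, 45 mm tall, by the jig's end away from the crank; leave it
- motor: small black motor, 48 mm wide, 42 mm tall, standing by the jig on the robot's side; leave it
- solder: metal spool of solder, 52 mm wide, 36 mm tall, on the right of the bench; leave it
- tape: black roll of tape lying flat, 84 mm wide, 19 mm tall, on the right of the bench; leave it
- wrench: wrench, 150 mm, lying on the left; leave it
- parts_tray: grey tray with four compartments, 110 x 160 x 30 mm, on the left; leave it

How it is judged (in metres and radians):
On the way:
1. the crank has been turned one whole turn from where it started, one way or the other ((value of joint rotor above 5.2 rad or value of joint rotor below -5.2 rad) and distance of crank_grip from where it was at the start of the episode below 0.012 m).
At the end, for the whole second after the job is handed in: the drum's hidden heavy side is straight below the shaft to within about 22 degrees, the rotor is still, and the gripper's fingers are pressing on the crank's grip (z of heavy_spot in the frame of shaft_end below -0.0332 m and velocity of joint rotor between -0.1 and 0.1 rad/s and contact force between the fingers and sleeve above 2 N); the arm keeps its last pose, push and grip.
It fails at once if a loose thing on the bench was moved by more than 30 mm (distance of any of driver, putty, motor, solder, tape, wrench, parts_tray from where it was at the start of the episode above 0.03 m).
It also fails if it takes over 69 s, if anything falls off the work surface, if the arm or the gripper's body presses on something with over 40 N, if the wrist force passes 120 N, or if a joint passes its speed limit or range.

### The arm

A 6-joint arm with a two-finger parallel gripper is mounted at the origin on the work surface. World frame = base frame: x ahead of the robot, y to its left, z up, the work surface at z = 0. Lengths are in mm, angles in degrees, forces in N, time in s.
With the tool pointing down it reaches from about 300 to 850 mm from the base axis. Payload 4.2 kg.
Tool frame: the origin (TCP) lies at the very end of the fingers, on their centre line; the grasp point (between the pads) lies 19 mm behind it; z points along the fingers, y is the line along which they close (so a half turn about z gives the same grasp; the last joint's range is limited). The gripper opens to 91 mm and grips with 3 to 60 N. Pads are 32 mm wide; open, the fingers measure 118 mm over their backs; the gripper's body (76 mm by 178 mm) begins 60 mm behind the grasp point.
Start: joints at [-65.088, 18.312, 89.639, -0, 72.044, -1.146], TCP at [252.593, -516.566, 213.976] pointing down, gripper open.
Joint ranges: [-177.97, 177.97], [-48.28, 115.42], [12.27, 149.76], [-77.06, 257.06], [2.81, 150.46], [-146.56, 146.56]. Speed limits (degrees/s): [147.25, 147.25, 180, 180, 180, 180].

### API

Orientations are given as [roll, pitch, yaw] about the fixed x, y, z axes, in that order (R = Rz(yaw) Ry(pitch) Rx(roll)).
In Python, from workcell import * gives the robot as it stands.
- The arm moves only by the tool move_arm, never from a script. Its argument "motion" is a list of rows, each a list of 3 entries, a list of its own where there are three numbers: the finger opening in mm, from 0 to 91.2, then the shift along the world's x, y, z in units of 25 mm (1.0 is 25 mm), then the turn, a rotation vector about the world's x, y, z in units of 4 degrees (1.0 is 4 degrees). In form: [[grip, [x, y, z], [ax, ay, az]], ...]. A call has 1 to 20 rows; each row shifts and turns the commanded pose from where the row before left it; what a row does not reach is not made up. A row lasts 1/12 s, in which the tool goes at most 41.7 mm and 7.16 degrees, less where a joint would pass 70% of its speed; a pose out of reach is approached as far as the arm can. A call with a number of a shift or a turn outside -1 to 1 is refused whole. A call with a gripper value outside its range is refused whole. The fingers move at their own pace and stop on an object; "grip_force" is the grip in N (left out, the last holds). Time passes only in rows, so rows that do not move let the fingers close. It gives the time, the measured TCP pose, the force, the opening and the grip force at its end, in the units of the state.
- state(): the state, without advancing time (a new reading comes with each control period).
- grab_frame(name): name is "scene" or "top" or "wrist"; returns the picture (480x640x3 uint8, blue, green, red); there is no depth.
- camera_info(name): a dict with "fx", "fy", "cx", "cy" (pixels), "rvec" (rotation vector, rad) and "tvec" (3), from world to camera coordinates, as OpenCV has them. Camera axes: x right, y down, z forward; pixel columns grow to the right and rows downward; lengths in mm; the calibration is good to about 2 mm. A picture is of the moment at which its call begins: read the wrist's pose just before it. camera_info takes no time and is no camera call; for the wrist camera it gives the pose at the moment of the call.
- job_done(): hands the job in; it is judged then, once.
The state is a dict: "time_s": time; "qpos": joint angles; "qvel": joint speeds; "effort": joint torques, N m; "ee_pos": TCP position; "ee_rot": TCP orientation; "force": force on the tool from outside, world axes, zero at the start; "torque": the same for the moment, N m; "gripper_width": finger opening in mm; "gripper_force": force on a finger pad.
Only numpy, scipy, OpenCV 4.12 (cv2) and the standard library are available. Lean on these libraries where they do the work, as an engineer would, in place of code of your own. Each camera call takes 0.05 s, during which the arm holds its last target. There are 200 camera calls.

## Working session

There is one attempt and no reset: what is moved stays moved. The work goes in short steps, Python scripts to look and compute and a tool call to move; the robot and the scene stay as the last step left them, time stands still between calls to the robot, and variables do not carry over. Pictures are saved under pics/ and viewed, at most 10 in all, crops included, and the job is handed in when it is done.

Besides the shell and the picture viewer there is one more tool, called after "Request:" as name(argument=value, ...), one argument or row to a line, values as JSON. move_arm: Moves the arm, as the interface text tells. Shifts and turns lie within -1 to 1; 1 stands for 25 mm of shift or 4 degrees of turn. Its arguments: {"type":"object","properties":{"motion":{"type":"array","items":{"type":"array"}},"grip_force":{"type":"number"}},"required":["motion"]}

```bash
mkdir -p pics; python3 - <<'E'
from workcell import *
import cv2
for n in("scene","top"):
    cv2.imwrite(f"pics/{n}0.png",grab_frame(n)); print(n,camera_info(n))
print(state())
E
```

```text
scene {'fx': 461.9280197436306, 'fy': 461.9280197436306, 'cx': 316.9220126646473, 'cy': 238.32463393236145, 'rvec': array([ 0.86767776,  2.34772384, -1.30578119]), 'tvec': array([ 439.26576224, -106.92433034, 1495.05413225])}
top {'fx': 512.9967820333362, 'fy': 512.9967820333362, 'cx': 320.4469629636942, 'cy': 237.29353786792495, 'rvec': array([ 2.16935382, -2.10667141,  0.17013971]), 'tvec': array([   3.23235694,  565.23811566, 1536.05570298])}
{'time_s': 0.1, 'qpos': array([-6.50866006e+01,  1.83466543e+01,  8.96989852e+01, -5.72906485e-04,
        7.20442661e+01, -1.14481164e+00]), 'qvel': array([ 0.0424463 , -0.08361381, -0.10331361,  0.04027944, -0.00096456,
       -0.04541711]), 'effort': array([ 5.80852575e-04, -4.13332164e+01, -2.32509434e+01,  7.29283271e-02,
        4.22065007e-02, -6.57252122e-05]), 'ee_pos': array([ 252.40567323, -516.13640037,  213.22054885]), 'ee_rot': array([-1.79910101e+02, -1.25164263e-03,  2.60583871e+01]), 'force': array([0.84751093, 1.54872334, 1.85685212]), 'torque': array([0.03457134, 0.01184894, 0.06135127]), 'gripper_force': 0.0, 'gripper_width': 91.46621434793433}
```

View pics/scene0.png

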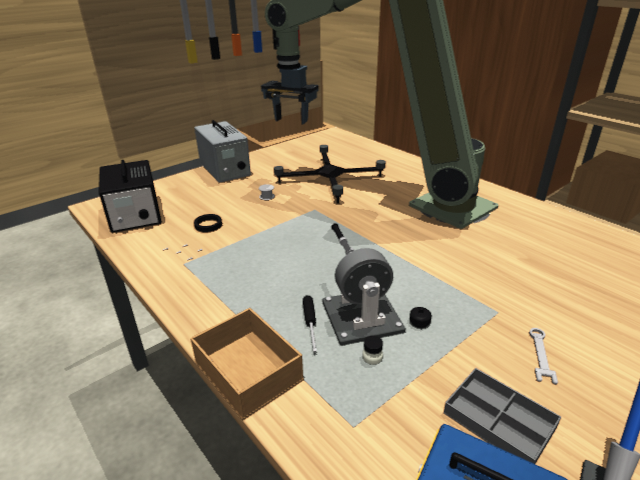

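View pics/top0.png

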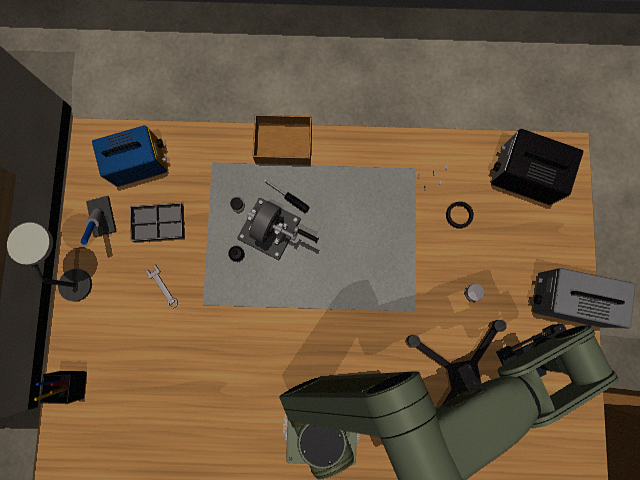

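The top view shows the jig near (272,228), with the crank pointing right and slightly down, its grip near (310,235). I'll enlarge both views.

```bash
python3 - <<'E'
import cv2
a=cv2.imread("pics/top0.png")[175:275,220:340];cv2.imwrite("pics/topc.png",cv2.resize(a,None,fx=6,fy=6,interpolation=cv2.INTER_CUBIC))
a=cv2.imread("pics/scene0.png")[215:355,300:440];cv2.imwrite("pics/scenec.png",cv2.resize(a,None,fx=4,fy=4,interpolation=cv2.INTER_CUBIC))
E
```

```text
(no output)
```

View pics/topc.png

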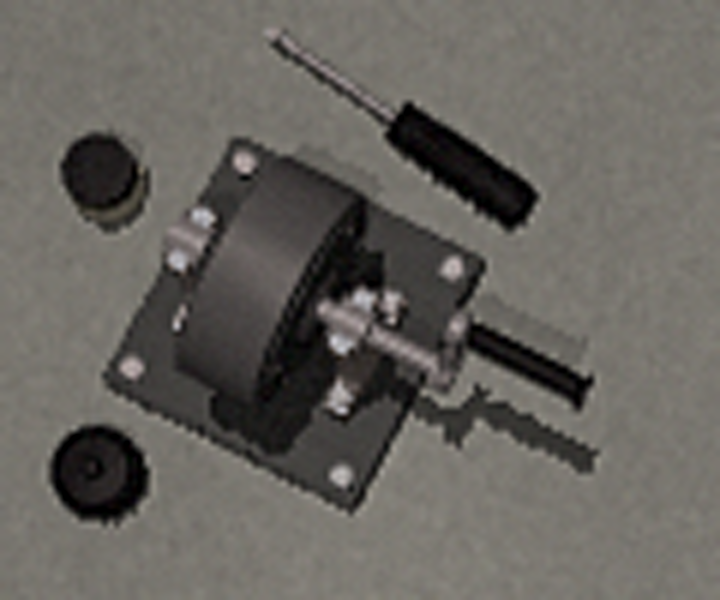

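View pics/scenec.png

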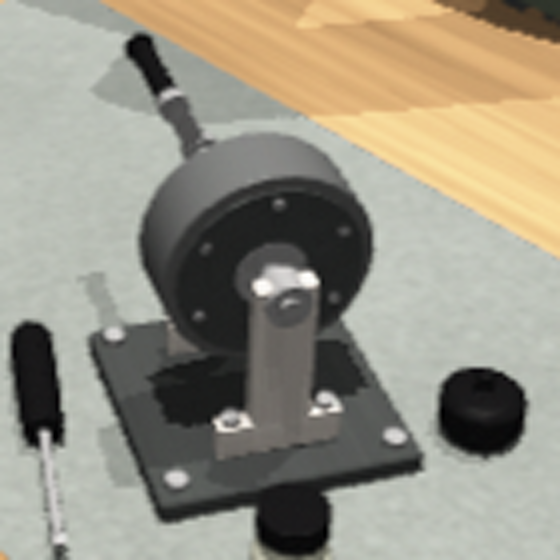

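Top crop: plate corners are at about (237,140), (485,262), (353,510) and (107,378). The grip runs from (473,337) to (585,388), slightly to the driver side of the shaft.

```bash
cat > h.py <<'E'
from workcell import *
import cv2, numpy as np
from scipy.optimize import least_squares
def proj(P,n):
    c=camera_info(n);K=np.array([[c['fx'],0,c['cx']],[0,c['fy'],c['cy']],[0,0,1]])
    return cv2.projectPoints(np.float64(P),c['rvec'],c['tvec'],K,None)[0][:,0]
E
python3 - <<'E'
from h import *
top=lambda p:np.array(p)/6+[220,175]-.4
sc=lambda p:np.array(p)/4+[300,215]-.4
# jig: -y toward image right
tc=top([(237,140),(485,262),(353,510),(107,378)])
tg=top([(473,335),(588,390)])
scg=sc([(175,97),(138,40)])
scc=sc([(163,515),(422,462),(95,332)])
def W(p,L):
    x,y,t=p[:3];R=np.array([[np.cos(t),-np.sin(t),0],[np.sin(t),np.cos(t),0],[0,0,1]]);return np.array(L)@R.T+[x,y,0]
def grip(p,a): return W(p,[(38*np.sin(a),-102,115+38*np.cos(a)),(38*np.sin(a),-162,115+38*np.cos(a))])
def mk(order):
  C=[(-75,75,14),(75,75,14),(75,-75,14),(-75,-75,14)]
  return [C[i] for i in order]
# +x of jig: z up, -y image right(world -y) => +x ahead (image up). corners: tl=(+x,+y), tr=(+x,-y), br=(-x,-y), bl=(-x,+y)
C=[(75,75,14),(75,-75,14),(-75,-75,14),(-75,75,14)]
def f(p):
    return np.concatenate([(proj(W(p,C),"top")-tc).ravel(),(proj(grip(p,p[3]),"top")-tg).ravel(),(proj(grip(p,p[3]),"scene")-scg).ravel()])
for t0 in(-.46,):
  r=least_squares(f,[560,120,t0,.2]);print(r.x,np.degrees(r.x[2:]),r.cost);print(r.fun.reshape(-1,2).round(1))
  print(grip(r.x,r.x[3]),W(r.x,[(0,-132,115)]))
  # scene base corners check
  print(proj(W(r.x,C),"scene"),scc)
E
```

```text
[ 5.94275763e+02  1.82950485e+02 -4.40263455e-01  4.39591064e-01] [-25.22523786  25.18671269] 3.356672486440324
[[ 0.  -1. ]
 [ 0.6 -0.4]
 [ 0.6  0.4]
 [-0.7  0.9]
 [-0.1  0.3]
 [-0.7  0.4]
 [-1.2 -0.5]
 [ 0.6  0.9]]
[[565.43512797  83.78527102 149.38717924]
 [539.86445925  29.50690607 149.38717924]] [[538.02029166  63.53808221 115.        ]]
[[339.95990502 340.00878516]
 [321.18699707 296.20295165]
 [380.57093183 285.3753795 ]
 [406.05029899 326.49046812]] [[340.35 343.35]
 [405.1  330.1 ]
 [323.35 297.6 ]]
```

Request:
move_arm(
  motion=[
    [91,[0.5,0.95,0],[0,0,0.4]],
    [91,[0.5,0.95,0],[0,0,0.4]],
    [91,[0.5,0.95,0],[0,0,0.4]],
    [91,[0.5,0.95,0],[0,0,0.4]],
    [91,[0.5,0.95,0],[0,0,0.4]],
    [91,[0.5,0.95,0],[0,0,0.4]],
    [91,[0.5,0.95,0],[0,0,0.4]],
    [91,[0.5,0.95,0],[0,0,0.4]],
    [91,[0.5,0.95,0],[0,0,0.4]],
    [91,[0.5,0.95,0],[0,0,0.4]],
    [91,[0.5,0.95,0],[0,0,0.4]],
    [91,[0.5,0.95,0],[0,0,0.4]],
    [91,[0.5,0.95,0],[0,0,0.4]],
    [91,[0.5,0.95,0],[0,0,0.4]],
    [91,[0.5,0.95,0],[0,0,0.4]],
    [91,[0.5,0.95,0],[0,0,0.4]],
    [91,[0.5,0.95,0],[0,0,0.4]],
    [91,[0.5,0.95,0],[0,0,0.4]],
    [91,[0.5,0.95,0],[0,0,0.4]],
    [91,[0.5,0.95,0],[0,0,0.4]],
  ],
  grip_force=60,
)

```text
time_s: 1.77
ee_pos: [502.8, -40.3, 213.6]
ee_rot: [-180.0, 0.0, 58.1]
force: [0.2, -0.9, -0.1]
gripper_width: 90.6
gripper_force: 0.0
```

Request:
move_arm(
  motion=[
    [91,[0.5,0.95,0],[0,0,0.4]],
    [91,[0.5,0.95,0],[0,0,0.4]],
    [91,[0.5,0.95,0],[0,0,0.4]],
    [91,[0.4,0.95,0],[0,0,0.5]],
    [91,[0,0,0],[0,0,0]],
    [91,[0,0,0],[0,0,0]],
    [91,[0,0,0],[0,0,0]],
    [91,[0,0,0],[0,0,0]],
  ],
)

```text
time_s: 2.43
ee_pos: [549.5, 52.5, 213.8]
ee_rot: [-180.0, 0.0, 64.8]
force: [0.2, -0.2, -0.1]
gripper_width: 90.8
gripper_force: 0.0
```

```bash
python3 - <<'E'
from h import *
s=state();c=camera_info("wrist");print(c);im=grab_frame("wrist")
cv2.imwrite("pics/w1.png",im);print(s)
p=[594.28,182.95,-.44026,.4396];t=p[2];R=np.array([[np.cos(t),-np.sin(t),0],[np.sin(t),np.cos(t),0],[0,0,1]])
a=p[3];L=np.array([(38*np.sin(a),y,115+38*np.cos(a)) for y in(-102,-132,-162)]+[(75,-75,14),(-75,-75,14)])
print(proj(L@R.T+[p[0],p[1],0],"wrist"))
E
```

```text
{'fx': 383.51125188449737, 'fy': 383.51125188449737, 'cx': 319.25444651075236, 'cy': 241.6872835460151, 'rvec': array([-2.77993818,  0.62119693,  0.09472489]), 'tvec': array([-474.88403504,  235.32799392,  474.59348161])}
{'time_s': 2.4333, 'qpos': array([ 4.28077155e+00,  1.62683469e+01,  9.26304090e+01, -2.59535906e-02,
        7.11414464e+01,  2.94982749e+01]), 'qvel': array([-0.32514021, -0.13488476,  0.03236562,  0.10449042, -0.08436699,
       -0.01061862]), 'effort': array([ 4.10606358e-01, -3.88833904e+01, -2.31385303e+01,  9.92845511e-02,
       -1.19022038e-02, -6.74074890e-04]), 'ee_pos': array([549.52019342,  52.52105882, 213.83603436]), 'ee_rot': array([-1.79977098e+02,  4.11678926e-02,  6.47909026e+01]), 'force': array([ 0.17968813, -0.20217014, -0.07355082]), 'torque': array([-0.0104679 , -0.05697286,  0.03086794]), 'gripper_force': 0.0, 'gripper_width': 90.8165098438021}
[[320.56558018 204.44313319]
 [320.51085724 250.257591  ]
 [320.4599083  292.91242392]
 [382.92003023 147.05752659]
 [223.04417995 147.02426551]]
```

View pics/w1.png

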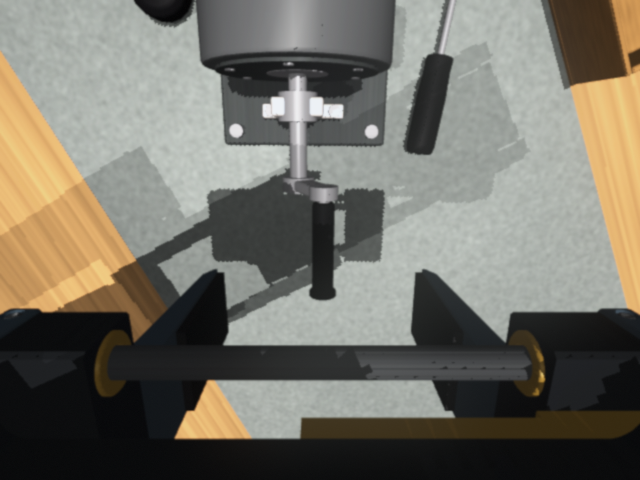

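The wrist view shows the grip from (323,202) to (323,297), within a few pixels of prediction and between the fingers. Now descend and close.

Request:
move_arm(
  motion=[
    [91,[0.1,0,-0.7],[0,0,0]],
    [91,[0,0,-0.7],[0,0,0]],
    [91,[0,0,-0.7],[0,0,0]],
    [91,[0,0,-0.7],[0,0,0]],
    [91,[0,0,-0.55],[0,0,0]],
    [50,[0,0,0],[0,0,0]],
    [20,[0,0,0],[0,0,0]],
    [5,[0,0,0],[0,0,0]],
    [5,[0,0,0],[0,0,0]],
    [5,[0,0,0],[0,0,0]],
    [5,[0,0,0],[0,0,0]],
    [5,[0,0,0],[0,0,0]],
    [5,[0,0,0],[0,0,0]],
    [5,[0,0,0],[0,0,0]],
    [5,[0,0,0],[0,0,0]],
  ],
)

```text
time_s: 3.73
ee_pos: [552.6, 53.5, 130.3]
ee_rot: [180.0, -0.0, 64.9]
force: [-0.2, 0.5, 1.3]
gripper_width: 27.3
gripper_force: 0.0
```

```bash
python3 - <<'E'
from h import *
print(state()['force'],state()['ee_pos'])
cv2.imwrite("pics/w2.png",grab_frame("wrist"))
# table of unit increments per 6 deg, from a0=25.2 increasing
a=np.radians(25.2+np.arange(0,451,7.5));u=np.array([.905,-.426])
x=38*np.sin(a)/25;z=38*np.cos(a)/25
for i in range(1,len(a)-12): print(i,np.round(25.2+7.5*i),np.round([(x[i]-x[i-1])*u[0],(x[i]-x[i-1])*u[1],z[i]-z[i-1]],3).tolist())
E
```

```text
[-0.21716001  0.45243248  1.25069053] [552.60042472  53.47512143 130.2573309 ]
1 33.0 [0.157, -0.074, -0.096]
2 40.0 [0.145, -0.068, -0.118]
3 48.0 [0.13, -0.061, -0.138]
4 55.0 [0.112, -0.053, -0.155]
5 63.0 [0.093, -0.044, -0.17]
6 70.0 [0.072, -0.034, -0.182]
7 78.0 [0.05, -0.023, -0.191]
8 85.0 [0.027, -0.013, -0.197]
9 93.0 [0.003, -0.002, -0.199]
10 100.0 [-0.02, 0.01, -0.198]
11 108.0 [-0.043, 0.02, -0.193]
12 115.0 [-0.066, 0.031, -0.185]
13 123.0 [-0.087, 0.041, -0.174]
14 130.0 [-0.107, 0.05, -0.16]
15 138.0 [-0.125, 0.059, -0.143]
16 145.0 [-0.141, 0.066, -0.124]
17 153.0 [-0.154, 0.073, -0.103]
18 160.0 [-0.165, 0.078, -0.079]
19 168.0 [-0.173, 0.081, -0.055]
20 175.0 [-0.178, 0.084, -0.03]
21 183.0 [-0.18, 0.085, -0.004]
22 190.0 [-0.179, 0.084, 0.022]
23 198.0 [-0.175, 0.082, 0.048]
24 205.0 [-0.167, 0.079, 0.073]
25 213.0 [-0.157, 0.074, 0.096]
26 220.0 [-0.145, 0.068, 0.118]
27 228.0 [-0.13, 0.061, 0.138]
28 235.0 [-0.112, 0.053, 0.155]
29 243.0 [-0.093, 0.044, 0.17]
30 250.0 [-0.072, 0.034, 0.182]
31 258.0 [-0.05, 0.023, 0.191]
32 265.0 [-0.027, 0.013, 0.197]
33 273.0 [-0.003, 0.002, 0.199]
34 280.0 [0.02, -0.01, 0.198]
35 288.0 [0.043, -0.02, 0.193]
36 295.0 [0.066, -0.031, 0.185]
37 303.0 [0.087, -0.041, 0.174]
38 310.0 [0.107, -0.05, 0.16]
39 318.0 [0.125, -0.059, 0.143]
40 325.0 [0.141, -0.066, 0.124]
41 333.0 [0.154, -0.073, 0.103]
42 340.0 [0.165, -0.078, 0.079]
43 348.0 [0.173, -0.081, 0.055]
44 355.0 [0.178, -0.084, 0.03]
45 363.0 [0.18, -0.085, 0.004]
46 370.0 [0.179, -0.084, -0.022]
47 378.0 [0.175, -0.082, -0.048]
48 385.0 [0.167, -0.079, -0.073]
```

View pics/w2.png

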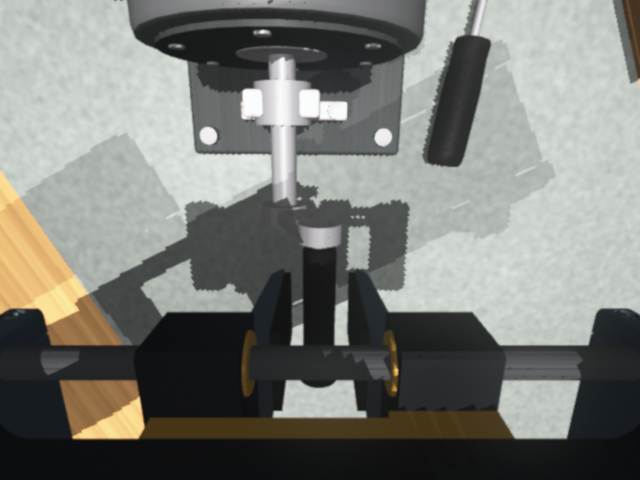

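The grip (column 319) is centred between the fingers at 290 and 348. I'll finish closing.

Request:
move_arm(
  motion=[
    [0,[0,0,0],[0,0,0]],
    [0,[0,0,0],[0,0,0]],
    [0,[0,0,0],[0,0,0]],
    [0,[0,0,0],[0,0,0]],
    [0,[0,0,0],[0,0,0]],
    [0,[0,0,0],[0,0,0]],
  ],
)

```text
time_s: 4.28
ee_pos: [552.4, 53.5, 130.2]
ee_rot: [-180.0, -0.0, 64.8]
force: [-1.8, 0.6, 1.1]
gripper_width: 12.8
gripper_force: 60.0
```

Request:
move_arm(
  motion=[
    [0,[0.079,-0.037,-0.048],[0,0,0]],
    [0,[0.079,-0.037,-0.048],[0,0,0]],
    [0,[0.073,-0.034,-0.059],[0,0,0]],
    [0,[0.073,-0.034,-0.059],[0,0,0]],
  ],
)

```text
time_s: 4.62
ee_pos: [559.1, 50.3, 125.2]
ee_rot: [-179.8, 0.0, 64.8]
force: [-4.9, 3.4, 4.8]
gripper_width: 12.8
gripper_force: 60.0
```

Request:
move_arm(
  motion=[
    [0,[0.065,-0.031,-0.069],[0,0,0]],
    [0,[0.065,-0.031,-0.069],[0,0,0]],
    [0,[0.056,-0.026,-0.078],[0,0,0]],
    [0,[0.056,-0.026,-0.078],[0,0,0]],
  ],
)

```text
time_s: 4.95
ee_pos: [565.0, 47.5, 118.0]
ee_rot: [-179.8, 0.0, 64.8]
force: [-5.7, 2.8, 7.1]
gripper_width: 13.1
gripper_force: 60.0
```

Request:
move_arm(
  motion=[
    [0,[0.046,-0.022,-0.085],[0,0,0]],
    [0,[0.046,-0.022,-0.085],[0,0,0]],
    [0,[0.036,-0.017,-0.091],[0,0,0]],
    [0,[0.036,-0.017,-0.091],[0,0,0]],
  ],
)

```text
time_s: 5.28
ee_pos: [569.0, 45.6, 109.4]
ee_rot: [-179.8, 0.0, 64.8]
force: [-6.5, 2.6, 8.5]
gripper_width: 12.9
gripper_force: 60.0
```

Request:
move_arm(
  motion=[
    [0,[0.025,-0.012,-0.096],[0,0,0]],
    [0,[0.025,-0.012,-0.096],[0,0,0]],
    [0,[0.013,-0.006,-0.098],[0,0,0]],
    [0,[0.013,-0.006,-0.098],[0,0,0]],
  ],
)

```text
time_s: 5.62
ee_pos: [571.0, 44.6, 100.1]
ee_rot: [-179.9, 0.0, 64.8]
force: [-6.3, 2.0, 11.0]
gripper_width: 12.8
gripper_force: 60.0
```

Request:
move_arm(
  motion=[
    [0,[0.002,-0.001,-0.1],[0,0,0]],
    [0,[0.002,-0.001,-0.1],[0,0,0]],
    [0,[-0.01,0.005,-0.099],[0,0,0]],
    [0,[-0.01,0.005,-0.099],[0,0,0]],
  ],
)

```text
time_s: 5.95
ee_pos: [570.9, 44.7, 90.6]
ee_rot: [-179.9, 0.0, 64.9]
force: [-7.7, 1.8, 13.0]
gripper_width: 12.9
gripper_force: 60.0
```

Request:
move_arm(
  motion=[
    [0,[-0.022,0.01,-0.097],[0,0,0]],
    [0,[-0.022,0.01,-0.097],[0,0,0]],
    [0,[-0.033,0.016,-0.093],[0,0,0]],
    [0,[-0.033,0.016,-0.093],[0,0,0]],
  ],
)

```text
time_s: 6.28
ee_pos: [568.8, 45.8, 81.7]
ee_rot: [180.0, -0.0, 64.9]
force: [-6.5, 0.2, 15.9]
gripper_width: 12.9
gripper_force: 60.0
```

Request:
move_arm(
  motion=[
    [0,[-0.044,0.021,-0.087],[0,0,0]],
    [0,[-0.044,0.021,-0.087],[0,0,0]],
    [0,[-0.054,0.025,-0.08],[0,0,0]],
    [0,[-0.054,0.025,-0.08],[0,0,0]],
  ],
)

```text
time_s: 6.62
ee_pos: [565.1, 47.5, 74.1]
ee_rot: [179.8, -0.0, 64.9]
force: [-5.6, -1.4, 19.0]
gripper_width: 13.2
gripper_force: 60.0
```

Request:
move_arm(
  motion=[
    [0,[-0.068,0.032,-0.06],[0,0,0]],
    [0,[-0.068,0.032,-0.06],[0,0,0]],
    [0,[-0.074,0.035,-0.052],[0,0,0]],
    [0,[-0.074,0.035,-0.052],[0,0,0]],
  ],
)

```text
time_s: 6.95
ee_pos: [561.1, 49.5, 69.0]
ee_rot: [179.4, -0.1, 64.9]
force: [0.7, -6.3, 15.2]
gripper_width: 12.7
gripper_force: 60.0
```

Request:
move_arm(
  motion=[
    [0,[-0.077,0.036,-0.051],[0,0,0]],
    [0,[-0.077,0.036,-0.051],[0,0,0]],
    [0,[-0.083,0.039,-0.04],[0,0,0]],
    [0,[-0.083,0.039,-0.04],[0,0,0]],
  ],
)

```text
time_s: 7.28
ee_pos: [555.4, 52.3, 64.1]
ee_rot: [179.1, -0.1, 65.0]
force: [6.5, -10.3, 6.5]
gripper_width: 13.0
gripper_force: 60.0
```

Request:
move_arm(
  motion=[
    [0,[-0.087,0.041,-0.028],[0,0,0]],
    [0,[-0.087,0.041,-0.028],[0,0,0]],
    [0,[-0.089,0.042,-0.015],[0,0,0]],
    [0,[-0.089,0.042,-0.015],[0,0,0]],
  ],
)

```text
time_s: 7.62
ee_pos: [547.3, 56.1, 60.2]
ee_rot: [179.1, -0.1, 65.0]
force: [12.1, -10.1, -6.5]
gripper_width: 12.8
gripper_force: 60.0
```

```bash
cat > data.py <<'E'
import numpy as np
D=[(559.1,50.3,125.2,-4.9,3.4,4.8),(565,47.5,118,-5.7,2.8,7.1),(569,45.6,109.4,-6.5,2.6,8.5),(571,44.6,100.1,-6.3,2,11),(570.9,44.7,90.6,-7.7,1.8,13),(568.8,45.8,81.7,-6.5,.2,15.9),(565.1,47.5,74.1,-5.6,-1.4,19),(561.1,49.5,69,.7,-6.3,15.2),(555.4,52.3,64.1,6.5,-10.3,6.5)]
E
python3 - <<'E'
from data import *
from h import state
s=state();D.append(tuple(s['ee_pos'])+tuple(s['force']))
print(s['ee_pos'],s['force'])
D=np.array(D);u=np.array([.905,-.426]);v=np.array([.426,.905])
c=np.array([538,63.5])
x=(D[:,:2]-c)@u;z=D[:,2]+19-115;A=np.c_[2*x,2*z,np.ones(len(x))]
k=np.linalg.lstsq(A,x*x+z*z,rcond=None)[0];print("fit",k[:2],np.sqrt(k[2]+k[0]**2+k[1]**2))
a=np.arctan2(x,z);fx=D[:,3:5]@u;fy=D[:,3:5]@v;fz=D[:,5]
print(np.c_[np.degrees(a),np.hypot(x,z),(D[:,:2]-c)@v,fx*np.cos(a)-fz*np.sin(a),fx*np.sin(a)+fz*np.cos(a),fy].round(1))
E
```

```text
[547.27420067  56.08037932  60.24527739] [ 12.10924757 -10.12285008  -6.47541649]
fit [0.56198046 0.11402765] 37.682193340158115
[[ 4.020e+01  3.830e+01 -3.000e+00 -7.600e+00 -1.000e-01  1.000e+00]
 [ 5.490e+01  3.820e+01 -3.000e+00 -9.500e+00 -1.100e+00  1.000e-01]
 [ 6.940e+01  3.810e+01 -3.000e+00 -1.040e+01 -3.600e+00 -4.000e-01]
 [ 8.380e+01  3.810e+01 -3.000e+00 -1.160e+01 -5.300e+00 -9.000e-01]
 [ 9.810e+01  3.820e+01 -3.000e+00 -1.180e+01 -9.500e+00 -1.700e+00]
 [ 1.120e+02  3.820e+01 -2.900e+00 -1.250e+01 -1.150e+01 -2.600e+00]
 [ 1.249e+02  3.820e+01 -2.900e+00 -1.300e+01 -1.450e+01 -3.700e+00]
 [ 1.351e+02  3.810e+01 -2.800e+00 -1.310e+01 -8.400e+00 -5.400e+00]
 [ 1.473e+02  3.790e+01 -2.700e+00 -1.220e+01  1.000e-01 -6.600e+00]
 [ 1.621e+02  3.760e+01 -2.800e+00 -1.250e+01  1.090e+01 -4.000e+00]]
```

Request:
move_arm(
  motion=[
    [0,[-0.086,0.041,-0.01],[0,0,0]],
    [0,[-0.086,0.041,-0.01],[0,0,0]],
    [0,[-0.088,0.041,0.005],[0,0,0]],
    [0,[-0.088,0.041,0.005],[0,0,0]],
  ],
)

```text
time_s: 7.95
ee_pos: [536.5, 61.2, 58.5]
ee_rot: [179.4, -0.1, 64.9]
force: [9.0, -6.8, -9.2]
gripper_width: 12.7
gripper_force: 60.0
```

Request:
move_arm(
  motion=[
    [0,[-0.085,0.04,0.024],[0,0,0]],
    [0,[-0.085,0.04,0.024],[0,0,0]],
    [0,[-0.082,0.039,0.036],[0,0,0]],
    [0,[-0.082,0.039,0.036],[0,0,0]],
  ],
)

```text
time_s: 8.28
ee_pos: [525.8, 66.3, 60.6]
ee_rot: [179.7, -0.0, 64.9]
force: [6.2, -3.2, -11.1]
gripper_width: 12.9
gripper_force: 60.0
```

Request:
move_arm(
  motion=[
    [0,[-0.079,0.037,0.048],[0,0,0]],
    [0,[-0.079,0.037,0.048],[0,0,0]],
    [0,[-0.073,0.034,0.059],[0,0,0]],
    [0,[-0.073,0.034,0.059],[0,0,0]],
  ],
)

```text
time_s: 8.62
ee_pos: [516.3, 70.8, 66.0]
ee_rot: [180.0, -0.0, 64.8]
force: [4.3, 1.0, -9.9]
gripper_width: 12.8
gripper_force: 60.0
```

Request:
move_arm(
  motion=[
    [0,[-0.065,0.031,0.069],[0,0,0]],
    [0,[-0.065,0.031,0.069],[0,0,0]],
    [0,[-0.056,0.026,0.078],[0,0,0]],
    [0,[-0.056,0.026,0.078],[0,0,0]],
  ],
)

```text
time_s: 8.95
ee_pos: [508.9, 74.3, 74.5]
ee_rot: [-179.9, -0.0, 64.8]
force: [2.5, 4.3, -9.6]
gripper_width: 12.8
gripper_force: 60.0
```

Request:
move_arm(
  motion=[
    [0,[-0.046,0.022,0.085],[0,0,0]],
    [0,[-0.046,0.022,0.085],[0,0,0]],
    [0,[-0.036,0.017,0.091],[0,0,0]],
    [0,[-0.036,0.017,0.091],[0,0,0]],
  ],
)

```text
time_s: 9.28
ee_pos: [504.6, 76.4, 83.6]
ee_rot: [-179.9, -0.0, 64.8]
force: [0.0, 4.9, -6.4]
gripper_width: 13.1
gripper_force: 60.0
```

Request:
move_arm(
  motion=[
    [0,[-0.025,0.012,0.096],[0,0,0]],
    [0,[-0.025,0.012,0.096],[0,0,0]],
    [0,[-0.013,0.006,0.098],[0,0,0]],
    [0,[-0.013,0.006,0.098],[0,0,0]],
  ],
)

```text
time_s: 9.62
ee_pos: [502.6, 77.3, 93.5]
ee_rot: [-179.9, -0.0, 64.8]
force: [0.1, 5.3, -5.9]
gripper_width: 12.9
gripper_force: 60.0
```

Request:
move_arm(
  motion=[
    [0,[-0.002,0.001,0.1],[0,0,0]],
    [0,[-0.002,0.001,0.1],[0,0,0]],
    [0,[0.01,-0.005,0.099],[0,0,0]],
    [0,[0.01,-0.005,0.099],[0,0,0]],
  ],
)

```text
time_s: 9.95
ee_pos: [503.2, 77.0, 103.8]
ee_rot: [-179.9, -0.0, 64.8]
force: [0.2, 4.9, -3.2]
gripper_width: 12.7
gripper_force: 60.0
```

Request:
move_arm(
  motion=[
    [0,[0.022,-0.01,0.097],[0,0,0]],
    [0,[0.022,-0.01,0.097],[0,0,0]],
    [0,[0.033,-0.016,0.093],[0,0,0]],
    [0,[0.033,-0.016,0.093],[0,0,0]],
  ],
)

```text
time_s: 10.28
ee_pos: [506.2, 75.6, 113.3]
ee_rot: [-180.0, -0.0, 64.8]
force: [-0.0, 4.5, -2.2]
gripper_width: 13.0
gripper_force: 60.0
```

Request:
move_arm(
  motion=[
    [0,[0.044,-0.021,0.087],[0,0,0]],
    [0,[0.044,-0.021,0.087],[0,0,0]],
    [0,[0.054,-0.025,0.08],[0,0,0]],
    [0,[0.054,-0.025,0.08],[0,0,0]],
  ],
)

```text
time_s: 10.62
ee_pos: [511.3, 73.2, 121.7]
ee_rot: [-180.0, -0.0, 64.8]
force: [-1.8, 5.1, -0.9]
gripper_width: 13.1
gripper_force: 60.0
```

Request:
move_arm(
  motion=[
    [0,[0.063,-0.03,0.071],[0,0,0]],
    [0,[0.063,-0.03,0.071],[0,0,0]],
    [0,[0.07,-0.033,0.062],[0,0,0]],
    [0,[0.07,-0.033,0.062],[0,0,0]],
  ],
)

```text
time_s: 10.95
ee_pos: [518.2, 69.9, 128.2]
ee_rot: [-180.0, -0.0, 64.8]
force: [-1.1, 5.4, -0.7]
gripper_width: 12.7
gripper_force: 60.0
```

Request:
move_arm(
  motion=[
    [0,[0.077,-0.036,0.052],[0,0,0]],
    [0,[0.077,-0.036,0.052],[0,0,0]],
    [0,[0.083,-0.039,0.04],[0,0,0]],
    [0,[0.083,-0.039,0.04],[0,0,0]],
  ],
)

```text
time_s: 11.28
ee_pos: [526.2, 66.1, 132.4]
ee_rot: [-180.0, -0.0, 64.9]
force: [-0.8, 4.5, -2.1]
gripper_width: 13.1
gripper_force: 60.0
```

Request:
move_arm(
  motion=[
    [0,[0.087,-0.041,0.028],[0,0,0]],
    [0,[0.087,-0.041,0.028],[0,0,0]],
    [0,[0.089,-0.042,0.015],[0,0,0]],
    [0,[0.089,-0.042,0.015],[0,0,0]],
  ],
)

```text
time_s: 11.62
ee_pos: [534.5, 62.0, 134.3]
ee_rot: [-179.9, -0.0, 64.8]
force: [-2.8, 6.4, -1.8]
gripper_width: 12.5
gripper_force: 60.0
```

Request:
move_arm(
  motion=[
    [0,[0.09,-0.042,0.002],[0,0,0]],
    [0,[0.09,-0.042,0.002],[0,0,0]],
    [0,[0.089,-0.042,-0.011],[0,0,0]],
    [0,[0.089,-0.042,-0.011],[0,0,0]],
  ],
)

```text
time_s: 11.95
ee_pos: [542.9, 58.0, 133.7]
ee_rot: [-179.8, 0.0, 64.8]
force: [-3.0, 5.9, -0.9]
gripper_width: 12.8
gripper_force: 60.0
```

Request:
move_arm(
  motion=[
    [0,[0.088,-0.041,-0.024],[0,0,0]],
    [0,[0.088,-0.041,-0.024],[0,0,0]],
    [0,[0.084,-0.04,-0.037],[0,0,0]],
    [0,[0.084,-0.04,-0.037],[0,0,0]],
  ],
)

```text
time_s: 12.28
ee_pos: [551.2, 54.0, 130.8]
ee_rot: [-179.8, 0.0, 64.8]
force: [-4.7, 5.9, 1.6]
gripper_width: 12.8
gripper_force: 60.0
```

```bash
cat >> data.py <<'E'
D+=[(547.3,56.1,60.2,12.1,-10.1,-6.5),(536.5,61.2,58.5,9,-6.8,-9.2),(525.8,66.3,60.6,6.2,-3.2,-11.1),(516.3,70.8,66,4.3,1,-9.9),(508.9,74.3,74.5,2.5,4.3,-9.6),(504.6,76.4,83.6,0,4.9,-6.4),(502.6,77.3,93.5,.1,5.3,-5.9),(503.2,77,103.8,.2,4.9,-3.2),(506.2,75.6,113.3,0,4.5,-2.2),(511.3,73.2,121.7,-1.8,5.1,-.9),(518.2,69.9,128.2,-1.1,5.4,-.7),(526.2,66.1,132.4,-.8,4.5,-2.1)]
E
python3 - <<'E'
from data import *
from h import state
s=state();D.append(tuple(s['ee_pos'])+tuple(s['force']))
print(s['ee_pos'],s['force'])
D=np.array(D);u=np.array([.905,-.426])
c=np.array([538,63.5])
x=(D[:,:2]-c)@u;z=D[:,2]+19-115;A=np.c_[2*x,2*z,np.ones(len(x))]
k=np.linalg.lstsq(A,x*x+z*z,rcond=None)[0];print("fit",k[:2],np.sqrt(k[2]+k[0]**2+k[1]**2))
x-=k[0];z-=k[1]
a=np.arctan2(x,z);fx=D[:,3:5]@u;fz=D[:,5]
t=-(fx*np.cos(a)-fz*np.sin(a));r=fx*np.sin(a)+fz*np.cos(a)
print(np.c_[np.degrees(a),t,r].round(1).tolist())
def fit(B):
    q=np.linalg.lstsq(B,t,rcond=None)[0];phi=np.degrees(np.arctan2(-q[2],-q[1]))  # t=q0 - M sin(a+phi)
    print(q,"M Nm",np.hypot(q[1],q[2])*.038,"phi",phi,"crank angle for down",(180-phi)%360, "rms",np.std(B@q-t))
B=np.c_[np.ones(len(a)),np.sin(a),np.cos(a)];fit(B);fit(np.c_[B,abs(r)])
E
```

```text
[551.16840479  54.03082776 130.8129065 ] [-4.68767424  5.92950827  1.60009285]
fit [0.1356826  0.31564035] 38.026612833352004
[[40.4, 7.6, -0.2], [55.1, 9.5, -1.2], [69.8, 10.4, -3.6], [84.3, 11.6, -5.4], [98.6, 11.7, -9.6], [112.5, 12.4, -11.6], [125.4, 12.9, -14.7], [135.6, 13.0, -8.5], [147.7, 12.2, -0.0], [162.4, 12.6, 10.8], [-179.2, 11.2, 9.0], [-160.9, 10.2, 8.2], [-143.0, 8.7, 5.8], [-125.1, 8.1, 5.2], [-109.5, 5.3, 4.1], [-94.2, 5.7, 2.6], [-78.7, 3.5, 1.2], [-63.5, 2.8, 0.7], [-48.2, 3.2, 2.2], [-33.1, 3.1, 1.2], [-18.3, 3.2, -1.2], [24.6, 6.8, -1.4]]
[ 8.05270319  3.52382814 -3.42934461] M Nm 0.18684940130742753 phi 135.7785186167121 crank angle for down 44.22148138328791 rms 0.43811103423213954
[ 7.99075726  3.49768763 -3.37307328  0.01359621] M Nm 0.1846481043103108 phi 136.03905424983984 crank angle for down 43.960945750160164 rms 0.43651455536431033
```

One whole turn is complete (the grip is back within 2 mm of its start). The fit puts the heavy side down at a crank angle of about 44°. I'll continue there and hold.

Request:
move_arm(
  motion=[
    [0,[0.079,-0.037,-0.048],[0,0,0]],
    [0,[0.079,-0.037,-0.048],[0,0,0]],
    [0,[0.073,-0.034,-0.059],[0,0,0]],
    [0,[0.073,-0.034,-0.059],[0,0,0]],
    [0,[0.068,-0.032,-0.072],[0,0,0]],
    [0,[0,0,0],[0,0,0]],
    [0,[0,0,0],[0,0,0]],
    [0,[0,0,0],[0,0,0]],
    [0,[0,0,0],[0,0,0]],
    [0,[0,0,0],[0,0,0]],
    [0,[0,0,0],[0,0,0]],
    [0,[0,0,0],[0,0,0]],
  ],
)

```text
time_s: 13.28
ee_pos: [560.6, 49.5, 123.7]
ee_rot: [-179.8, 0.0, 64.8]
force: [-3.1, 5.2, 0.2]
gripper_width: 12.8
gripper_force: 60.0
```

```bash
python3 - <<'E'
from h import *
s=state();p=s['ee_pos'];a=np.degrees(np.arctan2((p[:2]-[538,63.5])@[.905,-.426]-.14,p[2]-96-.32));print(p,a,s['gripper_force'],s['qvel'])
if abs(a-44)<4 and s['gripper_force']>20: print(job_done())
E
```

```text
[560.58122507  49.54078904 123.74165818] 43.74139161516422 59.995025396347046 [-0.00413252  0.05541138 -0.05582465  0.04618155  0.00107022  0.01568539]
the job is handed in; nothing more can be done
None
```

I cranked the rotor one full turn in one direction and handed in the job at 13.3 s, with the gripper still closed on the grip at 60 N and the crank still at about 44°, where the measured forces put the heavy side straight down; the hand-in returned no verdict.

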